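Put the washed espresso machine back together and switch it on

TASK

The espresso machine has just been washed. First put its drip grate back: tuck the two rear tongues under the lip at the foot of the machine and swing the front down until the grate lies flat in the tray; then raise the portafilter into the group head with the handle 45 degrees to the left (as you face the machine), and turn the handle to the right until the lugs lock and it points straight out in front. When both are home and let go, press the far end of the rocker on top to switch the machine on, and leave all the other things standing where they are.

Things in the scene. Friction and masses are not known exactly. Their poses are not given: they have to be found in the camera images.
- group (a point): Slim fixed steel espresso machine, 300 mm tall. Point on the group head's vertical axis, 197 mm above the slab. Axes of all machine points: z up, x from its front to its back, y to the left of a person facing it. Above hangs a round nose, 110 mm across on this axis, 215 to 300 mm above the slab; the head behind it is 140 mm wide, the column starts 68 mm behind the axis.
- mouth (a point): Centre of the group ring's lower edge, 9 mm below group: ring 106 mm outside, bore 73 mm, opening downwards. Its three lug slots admit the portafilter only with its handle 45 deg to the left of straight out front (6 deg, 3.5 mm play). Turning right (counter-clockwise from above), ramps lift it 2 mm in the first 30 deg, then flats; a stop is 2 deg past straight out.
- gasket (a point): Underside of the sprung rubber gasket in the group ring, 11 mm above group, on the axis, z up. When the portafilter's rim just touches it, the lugs are high enough to enter the ramps. It yields up to 6 mm (2 N, then 3 N per mm); locked, the rim is 2 mm higher than this point was and pressed with about 8 N.
- tray (a point): Where the middle of the grate's underside lies when home: 33 mm in front of the group axis, 50 mm above the slab. Open trough 132 mm wide, two side ledges at this height; walls 8 mm higher, inner front wall 83 mm ahead of this point, with a 48 mm wide notch in its middle (cut 4 mm below this point) for the grate's pull.
- lip (a point): Middle of the lower front edge of the lip, a bar across the back of the trough: 83 mm behind and 8 mm above tray, 8 mm thick, 120 mm wide, 18 mm deep back to the column. Free space below it. The grate is too long to go in flat: tilt it 10 to 20 deg with the front raised, tongues under the lip, then lower the front.
- grate_grip (a point): In the pull of the steel drip grate (plate 158 x 124 x 4 mm, 0.22 kg, lying flat on an 18 mm board, pull overhanging). Pull: bar 22 mm wide, 18 high, 44 long at the front edge; the point is 9 mm above the underside, 106 mm ahead of the plate's middle. x from pull to tongues, z up. A gripper leaning back from the machine clears its nose.
- grate_tip (a point): Middle between the rear ends of the grate's two tongues (24 mm wide, 14 long, 4 thick, 35 mm either side of the centre line), 2 mm above the underside, 199 mm behind grate_grip; axes as the grate. Home it is 93 mm behind and 2 mm above tray, 10 mm under the lip.
- pf_grip (a point): Middle of the straight black handle (24 wide, 24 high, 110 mm long) of the bottomless steel portafilter, about 0.34 kg: 140 mm from the basket axis, 30 mm below the rim. x from handle to basket, z up. It rests level on a low wooden stand, neck in a 35 mm high notched post 66 mm from the axis: lift it straight up.
- pf_rim (a point): Centre of the top of the portafilter's rim; axes as its handle. Basket 66 mm across, 48 mm high, flat bottom. Three lugs 14 mm wide, 6 thick reach 42.5 mm from the axis, one opposite the handle, the others 120 deg from it, undersides 13 mm below the rim. Locked, the rim is 13 mm above group.
- rocker (a joint): Power rocker on top of the nose, hinged across: 0 = off (far end up), 0.4 rad = on (far end down). It stays as left; about 2 N on its far end turns it.
- rocker_far (a point): Top face of the rocker's far (back) end, 17 mm behind its hinge, 317 mm above the slab when off; the rocker is 46 mm long, 22 mm wide. Pressing moves this point down 7 mm.
- cup0_mid (a point): Steel cup, 68 mm across, 75 mm high, one of a row of three; the point is half-way up. Bystander.
- cup1_mid (a point): Steel cup, 68 mm across, 75 mm high, one of a row of three; the point is half-way up. Bystander.
- cup2_mid (a point): Steel cup, 68 mm across, 75 mm high, one of a row of three; the point is half-way up. Bystander.
- creamer_mid (a point): Glass creamer with a small handle, 62 mm across, 72 mm high, on a wooden coaster; the point is half-way up. Bystander.
- bottle_mid (a point): Empty clear plastic bottle, 66 mm across, 210 mm high; the point is half-way up. Bystander.
- tamper_mid (a point): Coffee tamper, steel foot 56 mm across, wooden knob, 88 mm high; the point is half-way up. Bystander.
Things that resemble listed ones, but are neither listed nor needed, are in the scene too. Leave any yellow look-alike of the part that bears pf_grip alone. What is shaped like the part that bears grate_grip but yellow is not meant.

How it is judged:
On the way, in this order (a step that is already met when the one before it is completed fails the run):
1. the grate is hooked under the lip and lies flat in the tray (x of grate_tip in the frame of tray above 0.086 m and z of grate_tip in the frame of tray between -0.003 and 0.006 m and y of grate_tip in the frame of tray between -0.009 and 0.009 m and y of grate_grip in the frame of tray between -0.009 and 0.009 m and z of grate_grip in the frame of tray between 0.005 and 0.013 m), for 0.2 s.
2. the portafilter is locked in the group head with its handle straight out in front (horizontal distance between pf_rim and group below 0.006 m and z of pf_rim in the frame of group above 0.0105 m and angle between the x axis of pf_rim and the x axis of group, either way round below 0.15 rad and angle between pf_rim's own z axis and vertical below 0.06 rad and x of pf_grip in the frame of group below -0.12 m), for 0.2 s.
3. the rocker is switched on after the portafilter and grate were let go (value of joint rocker above 0.3 rad and contact force between the fingers and portafilter below 0.1 N and contact force between the fingers and grate below 0.1 N), for 0.2 s.
At the end, for the whole second after the job is handed in: Grate flat in the tray (heights within 4 mm, 9 mm of the centre line), tongues 3 mm or more under the lip; portafilter locked: within 6 mm of the group axis, rim 10.5 mm or more above the group point, level to 0.06 rad, handle within 0.15 rad of straight out; rocker above 0.3 rad (all of step 1 and all of step 2 and value of joint rocker above 0.3 rad); the robot touches nothing.
It fails at once if a bystander (cup, creamer, bottle or tamper) is moved more than 30 mm (distance of any of cup0_mid, cup1_mid, cup2_mid, creamer_mid, bottle_mid, tamper_mid from where it was at the start of the episode above 0.03 m).
It also fails if it takes over 67 s, if anything falls off the work surface, if the arm or the gripper's body presses on something with over 40 N, if the wrist force passes 120 N, or if a joint passes its speed limit or range.

ROBOT

A 6-joint arm with a two-finger parallel gripper is mounted at the origin on the work surface. World frame = base frame: x ahead of the robot, y to its left, z up, the work surface at z = 0. Lengths are in m, angles in rad, forces in N, time in s.
With the tool pointing down it reaches from about 0.325 to 0.75 m from the base axis. Payload 7.6 kg.
Tool frame: the origin (TCP) lies on the centre line of the jaws, within the pads' length; the fingertips stand 25 mm ahead of it and the grasp point (between the pads) lies 6 mm ahead of it (env.tip_extent is the distance from the TCP to the fingertips, in m); z points along the fingers, y is the line along which they close (so a half turn about z gives the same grasp; the last joint's range is limited). The gripper opens to 85 mm and grips with 20 to 120 N. Pads are 22 mm wide; open, the fingers measure 114 mm over their backs; the gripper's body (76 mm by 85 mm) begins 54 mm behind the grasp point. The pads swing forward as they close: fully open they stand 13 mm farther back than shut.
Start: joints at [1.26, 0.052, 1.401, -0, 1.689, -0.07], TCP at [0.125, 0.51, 0.256] pointing down, gripper open.
Joint ranges: [-2.9, 2.9], [-0.91, 2.17], [0.12, 2.37], [-1.06, 4.2], [0.26, 2.73], [-2.93, 2.93]. Speed limits (rad/s): [2.57, 2.57, 3.01, 3.14, 3.14, 3.14].

INTERFACE

Orientations are given as [roll, pitch, yaw] about the fixed x, y, z axes, in that order (R = Rz(yaw) Ry(pitch) Rx(roll)).
In Python, from rig import env, vision, job, models gives the robot as it stands. The module is installed in compiled form; this text tells all that it offers.
- The arm moves only by the tool step_arm, never from a script. Its argument "increments" is a list that holds one entry, the list of rows, each a list of 5 numbers: the shift along the tool's x, y, z in units of 0.2 m (1.0 is 0.2 m), then the turn about the tool's z in units of pi rad (1.0 is pi rad), then the finger opening in mm, from 0 to 85.4. In form: [[[dx, dy, dz, turn, hand], ...]]. A call has 1 to 10 rows; each row is the pose to reach, as a shift and turn from the pose commanded when the call began, along the tool's axes at that moment, turning the shorter way round; what a row does not reach only later rows make up. A row lasts 1/12 s, in which the tool goes at most 41.7 mm and 7.16 degrees, less where a joint would pass 70% of its speed; a pose out of reach is approached as far as the arm can. A call with a number of a shift or a turn outside -1 to 1 is refused whole. A call with a gripper value outside its range is refused whole. The fingers move at their own pace and stop on an object; the grip force is fixed at half the most. Time passes only in rows, so rows that repeat a pose let the fingers close. It gives the time, the measured TCP pose, the force, the opening and the grip force at its end, in the units of the state.
- env.observe(): the state, without advancing time (a new reading comes with each control period).
- vision.capture(name): name is "scene" or "side" or "wrist"; returns the picture (384x512x3 uint8, red, green, blue); there is no depth.
- vision.get_calibration(name): a dict with "fx", "fy", "cx", "cy" (pixels), "dist" ([k1, k2, p1, p2, k3] as OpenCV has them; the pictures are not rectified), "R" (3x3) and "t" (3): a world point X has camera coordinates R X + t; the wrist camera has in their place "T_tool_cam" (4x4, takes a point from camera to tool coordinates, whose origin is the TCP and whose axes are the flange's). Camera axes: x right, y down, z forward; pixel columns grow to the right and rows downward; lengths in m; the calibration is good to about 2 mm. A picture is of the moment at which its call begins: read the wrist's pose just before it. get_calibration takes no time and is no camera call.
- job.sign_off(): hands the job in; it is judged then, once.
Trained networks look in the newest picture that a camera, given by its name, has taken for a name from the list of things; names that differ only in an ending like _2 or _b are one class to them, and where a whole thing is asked for, a point or a joint stands for the part that bears it (a point fixed in the world has none). Each returns a list of dicts, best first, with "score" (0 to 1); they miss things now and then, are a little off and sometimes report something else, mostly with a low value. They report only what shows in the picture. A call takes as long as a camera call. They do not tell look-alikes from the thing itself.
- models.spot_in(camera, label): "rect" ([left, top, right, bottom] in pixels, round what is visible of it).
- models.silhouettes(camera, label): "mask" (384x512 bool, what is visible of it) and "rect" ([left, top, right, bottom] in pixels, round what is visible of it).
The state is a dict: "time_s": time; "joint_positions": joint angles; "qvel": joint speeds; "joint_efforts": joint torques, N m; "tcp_pos": TCP position; "orientation": TCP orientation; "ft_force": force on the tool from outside, world axes, zero at the start; "torque": the same for the moment, N m; "gripper_width": opening from 0.0 (shut) to 1.0 (fully open); "grasp_force": force on a finger pad.
Only numpy, scipy, OpenCV 4.12 (cv2) and the standard library are available. Lean on these libraries where they do the work, as an engineer would, in place of code of your own. Each camera call takes 0.05 s, during which the arm holds its last target. There are 200 camera calls.

## Working session

There is one attempt and no reset: what is moved stays moved. The work goes in short steps, Python scripts to look and compute and a tool call to move; the robot and the scene stay as the last step left them, time stands still between calls to the robot, and variables do not carry over. Pictures are saved under pics/ and viewed, at most 10 in all, crops included, and the job is handed in when it is done.

Besides the shell and the picture viewer there is one more tool, called after "Emit:" in YAML: its name, and indented under it one key for each argument. step_arm: Moves the arm, as the interface text tells. Shifts and turns lie within -1 to 1; 1 stands for 0.2 m of shift or pi rad of turn. Its arguments: {"type":"object","properties":{"increments":{"type":"array"}},"required":["increments"]}

```bash
mkdir -p pics
cat > h.py <<'E'
import numpy as np, cv2
from rig import env, vision, job, models
from scipy.spatial.transform import Rotation as Ro
def cam(n):
    c=vision.get_calibration(n); K=np.array([[c['fx'],0,c['cx']],[0,c['fy'],c['cy']],[0,0,1.]]); d=np.array(c['dist'],float)
    if 'R' in c: return K,d,np.array(c['R']),np.array(c['t'])
    o=env.observe(); T=np.eye(4); T[:3,:3]=Ro.from_euler('xyz',o['orientation']).as_matrix(); T[:3,3]=o['tcp_pos']
    M=np.linalg.inv(T@np.array(c['T_tool_cam'])); return K,d,M[:3,:3],M[:3,3]
def ray(C,uv):
    K,d,R,t=C; p=cv2.undistortPoints(np.array([[uv]],float),K,d)[0,0]
    return -R.T@t, R.T@np.array([p[0],p[1],1.])
def onz(C,uv,z):
    o,v=ray(C,uv); return o+v*(z-o[2])/v[2]
def tri(obs):
    A=np.zeros((3,3));b=np.zeros(3)
    for C,uv in obs:
        o,v=ray(C,uv);v=v/np.linalg.norm(v);P=np.eye(3)-np.outer(v,v);A+=P;b+=P@o
    return np.linalg.solve(A,b)
def proj(C,X):
    K,d,R,t=C; return cv2.projectPoints(np.atleast_2d(np.array(X,float)),cv2.Rodrigues(R)[0],t,K,d)[0][:,0]
def snap(n,f):
    C=cam(n); im=vision.capture(n); cv2.imwrite('pics/'+f,im[...,::-1]); return C,im
E
python3 - <<'E'
from h import *
print(env.observe()['orientation'])
Cs={}
ims=[]
for n in ['scene','side','wrist']:
    C,im=snap(n,n+'0.png'); Cs[n]=C; print(n,'cam at',(-C[2].T@C[3]).round(3),'fwd',C[2][2].round(2))
    if n=='wrist': continue
    for l in ['group','grate_grip','pf_grip','rocker','cup0_mid','creamer_mid','bottle_mid','tamper_mid']:
        print(n,l,[(np.round(r['rect']).astype(int).tolist(),round(r['score'],2)) for r in models.spot_in(n,l)[:4]])
E
```

```text
[-3.14000854e+00 -9.53139752e-05  2.90079012e+00]
scene cam at [ 1.379 -0.623  1.236] fwd [-0.6   0.4  -0.69]
scene group [([152, 212, 246, 338], 0.71), ([269, 216, 323, 255], 0.57)]
scene grate_grip [([269, 213, 325, 261], 0.95), ([276, 142, 329, 166], 0.62), ([154, 210, 245, 338], 0.21)]
scene pf_grip [([290, 172, 340, 206], 0.74), ([155, 205, 217, 230], 0.72)]
scene rocker []
scene cup0_mid [([136, 233, 157, 261], 0.87), ([150, 210, 246, 335], 0.15)]
scene creamer_mid [([279, 270, 301, 299], 0.89), ([124, 274, 155, 334], 0.63)]
scene bottle_mid [([125, 276, 158, 332], 0.65)]
scene tamper_mid []
side cam at [0.052 0.852 1.276] fwd [ 0.28 -0.62 -0.73]
side group [([226, 99, 266, 205], 0.69), ([154, 239, 168, 262], 0.46), ([180, 222, 240, 261], 0.29)]
side grate_grip [([179, 222, 240, 261], 0.86), ([227, 347, 269, 383], 0.81)]
side pf_grip [([291, 193, 324, 241], 0.92), ([180, 282, 254, 315], 0.72)]
side rocker [([240, 122, 246, 134], 0.45)]
side cup0_mid [([297, 166, 312, 189], 0.58)]
side creamer_mid [([179, 189, 201, 208], 0.86), ([224, 99, 266, 207], 0.67)]
side bottle_mid [([262, 113, 277, 156], 0.68), ([290, 150, 306, 177], 0.61)]
side tamper_mid [([154, 237, 170, 257], 0.48)]
wrist cam at [0.047 0.529 0.375] fwd [ 0.3  -0.07 -0.95]
```

View pics/scene0.png

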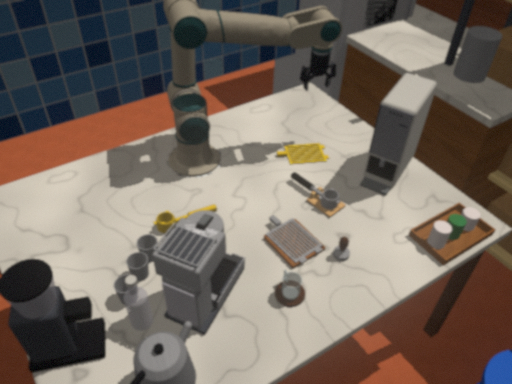

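View pics/side0.png

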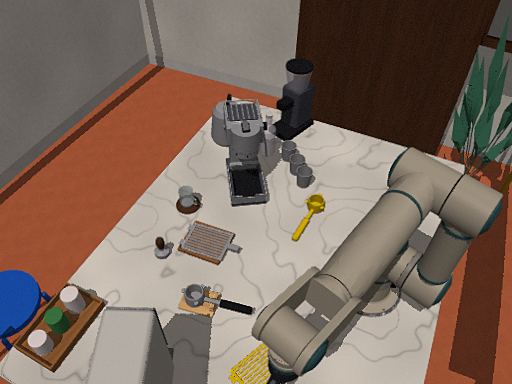

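Run:
```python
import cv2,numpy as np
s=cv2.imread('pics/side0.png'); c=cv2.imread('pics/scene0.png')
a=cv2.resize(s[95:215,215:280],None,fx=5,fy=5,interpolation=cv2.INTER_CUBIC)   # 325x600
b=cv2.resize(s[215:325,150:260],None,fx=4,fy=2.7272727*4/4,interpolation=cv2.INTER_CUBIC) 
b=cv2.resize(s[215:325,150:260],(300,300),interpolation=cv2.INTER_CUBIC)
d=cv2.resize(c[165:265,250:350],(300,300),interpolation=cv2.INTER_CUBIC)
cv2.imwrite('pics/c1.png',np.hstack([a,np.vstack([b,d])]))
```

```text
(no output)
```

View pics/c1.png

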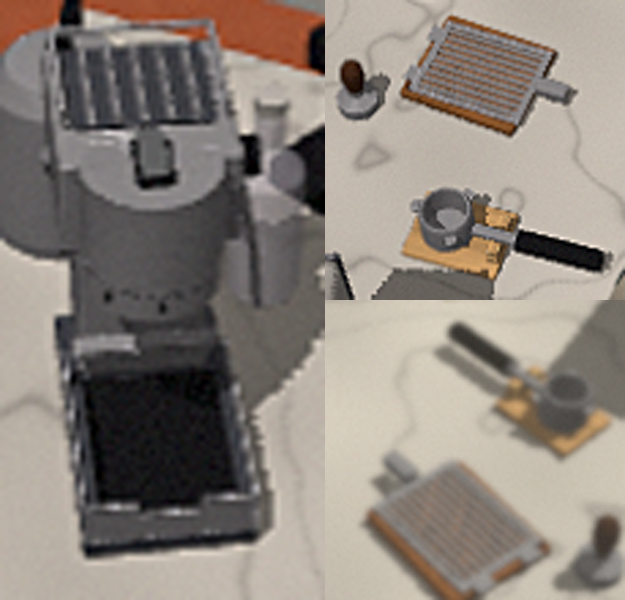

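Run:
```python
from h import *
S=cam('side'); W=cam('scene')
b=lambda x,y:(150+(x-325)*.36667,215+y*.36667)
d=lambda x,y:(250+(x-325)/3,165+(y-300)/3)
a=lambda x,y:(215+x/5,95+y/5)
def show(t,C,uv,z): print(t,onz(C,uv,z).round(3))
for p in [(447,17),(557,47),(515,124),(404,88)]: show('plate side',S,b(*p),.022)
show('pull end top',S,b(575,90),.034)
for p in [(465,460),(549,548),(467,600),(370,515)]: show('plate scene',W,d(*p),.022)
show('pull end',W,d(398,458),.034)
print('rim tri',tri([(S,b(445,208)),(W,d(568,388))]).round(3)); 
print('handle end tri',tri([(S,b(604,258)),(W,d(458,332))]).round(3)); print('handle start tri',tri([(S,b(517,240)),(W,d(510,368))]).round(3))
for p in [(88,553),(258,540)]: show('base front bottom',S,a(*p),.0)
for p in [(82,500),(260,490)]: show('front wall top corners',S,a(*p),.058)
show('rocker far',S,a(153,132),.317);show('rocker near',S,a(155,180),.31)
show('nose front',S,a(148,208),.30)
```

```text
plate side [0.668 0.023 0.022]
plate side [0.507 0.003 0.022]
plate side [0.5   0.138 0.022]
plate side [0.659 0.152 0.022]
pull end top [0.45  0.064 0.034]
plate scene [0.512 0.148 0.022]
plate scene [0.672 0.147 0.022]
plate scene [0.682 0.024 0.022]
plate scene [0.525 0.002 0.022]
pull end [0.476 0.074 0.034]
rim tri [0.507 0.302 0.06 ]
handle end tri [0.32  0.269 0.028]
handle start tri [0.418 0.288 0.03 ]
base front bottom [ 0.584 -0.126  0.   ]
base front bottom [ 0.467 -0.197  0.   ]
front wall top corners [ 0.588 -0.128  0.058]
front wall top corners [ 0.468 -0.198  0.058]
rocker far [ 0.594 -0.267  0.317]
rocker near [ 0.572 -0.226  0.31 ]
nose front [ 0.568 -0.206  0.3  ]
```

```bash
cat >> h.py <<'E'
from math import *
def pose():
    o=env.observe(); return np.array(o['tcp_pos']),o['orientation'][2]
def plan(wps,start=None,v=.0417,extra=1):
    """wps: (x,y,z,yawdeg,hand[,v]). tool assumed pointing down"""
    p,y=start if start else pose(); p=np.array(p,float)
    for w in wps:
        T=np.array(w[:3],float); ty=radians(w[3]); vv=w[5] if len(w)>5 else v
        ang=(ty-y+pi)%(2*pi)-pi
        R=Ro.from_euler('xyz',[pi,0,y]).as_matrix(); dl=R.T@(T-p)/.2
        n=ceil(max(np.abs(dl).max()/1.0001,1e-9))
        for i in range(n):
            R=Ro.from_euler('xyz',[pi,0,y]).as_matrix()
            Ti=p+(T-p)/(n-i); ai=((ty-y+pi)%(2*pi)-pi)/(n-i)
            d=np.round(R.T@(Ti-p)/.2,3); t=round(-ai/pi,3)
            rows=ceil(max(np.linalg.norm(Ti-p)/vv,abs(ai)/radians(7)))+extra
            print('%s rows x%d'%([*map(float,d),t,w[4]],rows))
            p=p+R@d*.2; y=y-t*pi
    print('end',p.round(4),round(degrees(y),2))
E
python3 - <<'E'
from h import *
plan([(.48,.07,.2,185,85)])
E
```

```text
[-0.749, -0.571, 0.094, np.float64(-0.035), 85] rows x6
[-0.682, -0.65, 0.094, np.float64(-0.035), 85] rows x6
[-0.607, -0.72, 0.094, np.float64(-0.034), 85] rows x6
end [0.4801 0.0701 0.1999] 184.92
```

Emit:
step_arm:
  increments:
    - [[-0.749,-0.571,0.094,-0.035,85],[-0.749,-0.571,0.094,-0.035,85],[-0.749,-0.571,0.094,-0.035,85],[-0.749,-0.571,0.094,-0.035,85],[-0.749,-0.571,0.094,-0.035,85],[-0.749,-0.571,0.094,-0.035,85]]

```text
time_s: 1.45
tcp_pos: [0.2455, 0.3605, 0.2372]
orientation: [-3.141, 0.001, 3.006]
ft_force: [0.1, 0.3, -0.9]
gripper_width: 0.996
grasp_force: 0.0
```

Emit:
step_arm:
  increments:
    - [[-0.682,-0.65,0.094,-0.035,85],[-0.682,-0.65,0.094,-0.035,85],[-0.682,-0.65,0.094,-0.035,85],[-0.682,-0.65,0.094,-0.035,85],[-0.682,-0.65,0.094,-0.035,85],[-0.682,-0.65,0.094,-0.035,85]]

```text
time_s: 1.95
tcp_pos: [0.3636, 0.2137, 0.2182]
orientation: [-3.14, 0.0, 3.116]
ft_force: [-0.2, -0.1, 0.3]
gripper_width: 0.993
grasp_force: 0.0
```

Emit:
step_arm:
  increments:
    - [[-0.607,-0.72,0.094,-0.034,85],[-0.607,-0.72,0.094,-0.034,85],[-0.607,-0.72,0.094,-0.034,85],[-0.607,-0.72,0.094,-0.034,85],[-0.607,-0.72,0.094,-0.034,85],[-0.607,-0.72,0.094,-0.034,85]]

```text
time_s: 2.45
tcp_pos: [0.4818, 0.0675, 0.199]
orientation: [-3.141, -0.001, -3.06]
ft_force: [-1.0, 0.4, -0.4]
gripper_width: 0.993
grasp_force: 0.0
```

Run:
```python
from h import *
print(pose(), env.observe()['joint_positions'])
C,im=snap('wrist','w1.png'); np.savez('w1.npz',K=C[0],d=C[1],R=C[2],t=C[3])
for r in models.silhouettes('wrist','grate_grip')[:2]:
    print(r['score'],r['rect']); m=r['mask'].astype(np.uint8)
    cnt=max(cv2.findContours(m,0,2)[0],key=cv2.contourArea); print(cv2.approxPolyDP(cnt,5,True)[:,0].tolist())
```

```text
(array([0.48181933, 0.06747612, 0.1990401 ]), np.float64(-3.0595504140380956)) [ 6.36155926e-02 -3.16994239e-02  1.59943903e+00 -7.47848609e-04
  1.57465218e+00 -1.58922586e+00]
0.73 [207.8, 157.1, 318.5, 315.4]
[[257, 156], [249, 194], [208, 196], [214, 309], [243, 317], [250, 308], [276, 308], [284, 318], [297, 318], [311, 306], [317, 195], [274, 194], [271, 158]]
```

View pics/w1.png

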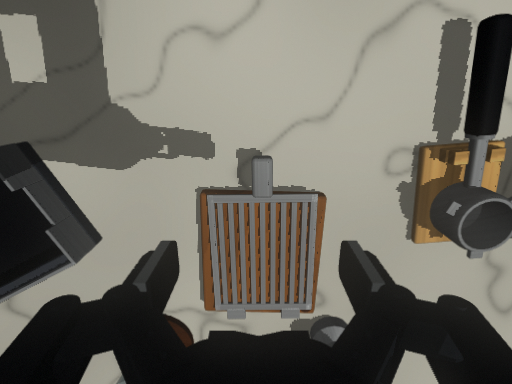

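Run:
```python
from h import *
z=np.load('w1.npz');C=(z['K'],z['d'],z['R'],z['t'])
P={k:onz(C,uv,h)[:2] for k,uv,h in [('nl',(208,196),.022),('nr',(317,195),.022),('fr',(305,307),.022),('fl',(215,310),.022),('tl',(236,318),.022),('tr',(290,318),.022),('e1',(253,158),.036),('e2',(271,158),.036),
('rim',(473,214),.065),('h0',(482,135),.047),('h1',(493,17),.047)]}
for k,v in P.items(): print(k,v.round(4))
# model fit
m=np.array([[-.079,.062],[-.079,-.062],[.079,-.062],[.079,.062],[.093,.035],[.093,-.035],[-.123,.011],[-.123,-.011]])
# image left = world? match by sign
q=np.array([P[k] for k in ['nl','nr','fr','fl','tl','tr','e1','e2']])
for s in (1,-1):
    mm=m*[1,s]; mc=mm-mm.mean(0); qc=q-q.mean(0)
    a=atan2((mc[:,0]*qc[:,1]-mc[:,1]*qc[:,0]).sum(),(mc*qc).sum()); R=np.array([[cos(a),-sin(a)],[sin(a),cos(a)]])
    r=qc-mc@R.T; c=q.mean(0)-R@mm.mean(0); print(s,degrees(a),'mid',c,'grip',c+R@[-.106,0],'res',np.abs(r).max(),r.round(3).tolist())
```

```text
nl [0.5129 0.0128]
nr [0.5019 0.1339]
fr [0.655  0.1409]
fl [0.6692 0.0256]
tl [0.6798 0.0534]
tr [0.6741 0.1237]
e1 [0.4627 0.0597]
e2 [0.4613 0.078 ]
rim [0.4946 0.2791]
h0 [0.42   0.2772]
h1 [0.3215 0.2546]
1 4.259336301504581 mid [0.5845828  0.07906262] grip [0.47887556 0.07118989] res 0.12258287203726696 [[0.012, -0.122], [-0.009, 0.123], [-0.013, 0.118], [0.01, -0.121], [0.005, -0.068], [-0.006, 0.073], [0.002, -0.021], [-0.001, 0.019]]
-1 4.884321778394365 mid [0.58457628 0.07914417] grip [0.47896121 0.07011887] res 0.006717902843938833 [[0.002, 0.002], [0.001, -0.0], [-0.003, -0.007], [0.001, 0.001], [-0.0, 0.001], [-0.0, 0.002], [-0.0, 0.002], [0.0, -0.002]]
```

Run:
```python
from h import *
plan([(.492,-.1,.25,120,85)])
```

```text
[0.013, -0.854, -0.252, np.float64(0.36), 85] rows x11
end [ 0.4921 -0.1001  0.2501] -239.94
```

Emit:
step_arm:
  increments:
    - [[0.013,-0.854,-0.252,0.36,85],[0.013,-0.854,-0.252,0.36,85],[0.013,-0.854,-0.252,0.36,85],[0.013,-0.854,-0.252,0.36,85],[0.013,-0.854,-0.252,0.36,85],[0.013,-0.854,-0.252,0.36,85],[0.013,-0.854,-0.252,0.36,85],[0.013,-0.854,-0.252,0.36,85],[0.013,-0.854,-0.252,0.36,85],[0.013,-0.854,-0.252,0.36,85]]

```text
time_s: 3.38
tcp_pos: [0.4922, -0.0985, 0.2507]
orientation: [3.141, 0.0, 2.094]
ft_force: [-0.4, 0.8, 0.4]
gripper_width: 0.994
grasp_force: 0.0
```

Run:
```python
from h import *
print(pose())
C,im=snap('wrist','w2.png'); np.savez('w2.npz',K=C[0],d=C[1],R=C[2],t=C[3])
cv2.imwrite('pics/w2b.png',cv2.resize(im[...,::-1],(800,600),interpolation=cv2.INTER_CUBIC))
```

```text
(array([ 0.49216862, -0.09850106,  0.2507243 ]), np.float64(2.0942118889253125))
```

View pics/w2b.png

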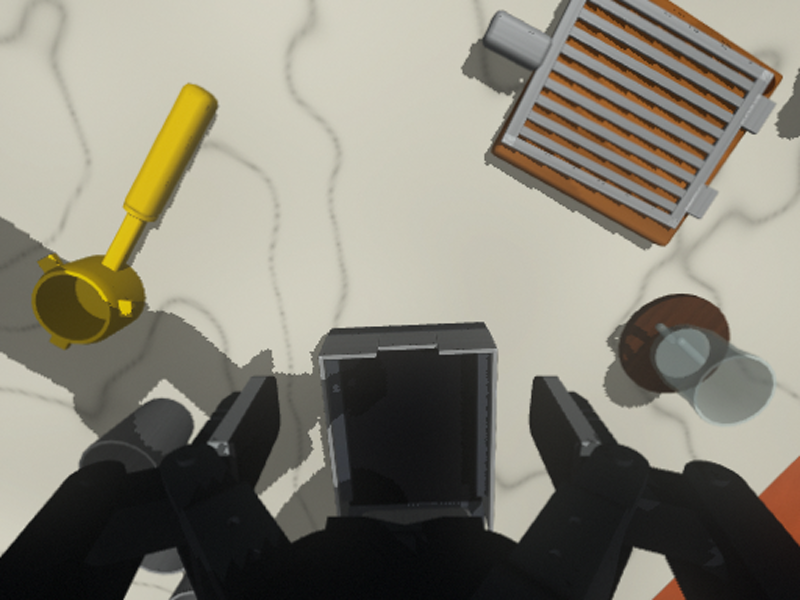

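Run:
```python
import cv2,numpy as np
s=cv2.imread('pics/w2.png')[203:338,196:326]
s=np.clip(255*(s/255.)**.5,0,255).astype(np.uint8)
cv2.imwrite('pics/c2.png',cv2.resize(s,None,fx=4.4,fy=4.4,interpolation=cv2.INTER_NEAREST))
```

```text
(no output)
```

View pics/c2.png

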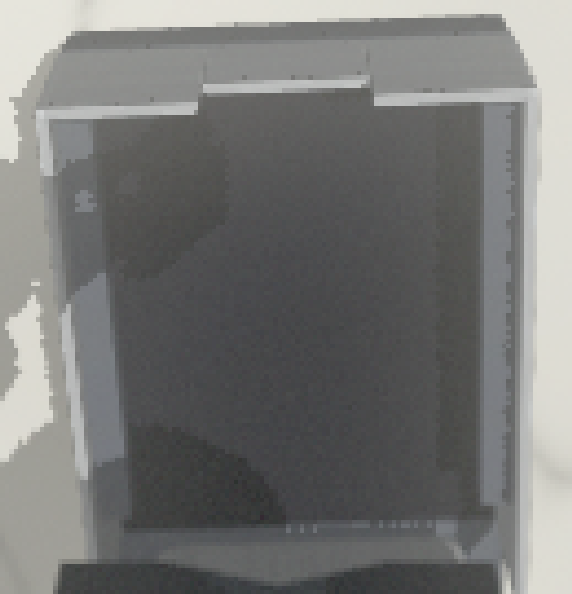

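```bash
cat > fit.py <<'E'
from h import *
def fit(m,q):
    m=np.array(m);q=np.array(q);mc=m-m.mean(0);qc=q-q.mean(0)
    a=atan2((mc[:,0]*qc[:,1]-mc[:,1]*qc[:,0]).sum(),(mc*qc).sum());R=np.array([[cos(a),-sin(a)],[sin(a),cos(a)]])
    return degrees(a),q.mean(0)-R@m.mean(0),R,(qc-mc@R.T)
E
python3 - <<'E'
from fit import *
z=np.load('w2.npz');C=(z['K'],z['d'],z['R'],z['t'])
g=lambda p,h:onz(C,(195.5+p[0]/4.4,202.5+p[1]/4.4),h)[:2]
# inner top edge (image left = ?)
pts={'IL':(50,121),'NL':(198,115),'NR':(374,105),'IR':(527,97)}
q=[g(p,.058) for p in pts.values()]
print(np.round(q,4))
for s in (1,-1):
    m=[(-.083,s*.066),(-.083,s*.024),(-.083,-s*.024),(-.083,-s*.066)]
    a,t,R,r=fit(m,q); print(s,a,t,r.round(4).tolist())
print('side edges', g((37,111),.058),g((60,300),.058),g((85,480),.058),'R',g((538,88),.058),g((533,300),.058),g((527,560),.058))
for p in [(130,527),(490,520)]: print('lip',g(p,.066),g(p,.058))
E
```

```text
[[ 0.4754 -0.1972]
 [ 0.5103 -0.1751]
 [ 0.5511 -0.1481]
 [ 0.5866 -0.1249]]
1 123.10730340840571 [ 0.48551005 -0.09179459] [[-0.0001, 0.0001], [-0.0005, -0.0006], [0.0001, 0.0001], [0.0004, 0.0004]]
-1 -56.892696591594294 [ 0.57618071 -0.23084434] [[-0.0001, 0.0001], [-0.0005, -0.0006], [0.0001, 0.0001], [0.0004, 0.0004]]
side edges [ 0.47093256 -0.19627613] [ 0.50407782 -0.24792877] [ 0.54018109 -0.30249488] R [ 0.58768269 -0.12111268] [ 0.62445202 -0.17882295] [ 0.67669527 -0.26058749]
lip [ 0.5580026  -0.30450621] [ 0.56080964 -0.31175837]
lip [ 0.65240136 -0.24726975] [ 0.65769678 -0.25301313]
```

Run:
```python
from h import *
plan([(.479,.0697,.12,184.9,85),(.479,.0697,.034,184.9,85,.02),(.479,.0697,.034,184.9,0)],start=((.4921,-.1001,.2501),radians(120.06)))
```

```text
[0.768, 0.369, 0.65, -0.36, 85] rows x11
[0.0, -0.001, 0.43, -0.0, 85] rows x6
[0.0, 0.0, 0.0, -0.0, 0] rows x2
end [0.4791 0.0696 0.0341] 184.86
```

Emit:
step_arm:
  increments:
    - [[0.768,0.369,0.65,-0.36,85],[0.768,0.369,0.65,-0.36,85],[0.768,0.369,0.65,-0.36,85],[0.768,0.369,0.65,-0.36,85],[0.768,0.369,0.65,-0.36,85],[0.768,0.369,0.65,-0.36,85],[0.768,0.369,0.65,-0.36,85],[0.768,0.369,0.65,-0.36,85],[0.768,0.369,0.65,-0.36,85],[0.768,0.369,0.65,-0.36,85]]

```text
time_s: 4.27
tcp_pos: [0.4786, 0.0707, 0.1205]
orientation: [3.141, 0.0, -3.046]
ft_force: [-0.4, 0.4, 0.8]
gripper_width: 0.991
grasp_force: 0.0
```

Emit:
step_arm:
  increments:
    - [[0,-0.001,0.15,0,85],[0,-0.001,0.3,0,85],[0,-0.001,0.43,0,85],[0,-0.001,0.43,0,85],[0,-0.001,0.43,0,85],[0,-0.001,0.43,0,0],[0,-0.001,0.43,0,0],[0,-0.001,0.43,0,0],[0,-0.001,0.43,0,0],[0,-0.001,0.43,0,0]]

```text
time_s: 5.1
tcp_pos: [0.4793, 0.0694, 0.0351]
orientation: [3.142, 0.002, -3.056]
ft_force: [-0.7, -0.7, 0.5]
gripper_width: 0.29
grasp_force: 0.0
```

Emit:
step_arm:
  increments:
    - [[0,0,0,0,0],[0,0,0,0,0],[0,0,0,0,0],[0,0,0,0,0]]

```text
time_s: 5.43
tcp_pos: [0.4794, 0.0695, 0.0353]
orientation: [3.141, 0.001, -3.056]
ft_force: [-2.7, -0.1, 5.1]
gripper_width: 0.244
grasp_force: 61.1
```

Emit:
step_arm:
  increments:
    - [[0,0,-0.1,0,0],[0,0,-0.2,0,0],[0,0,-0.35,0,0],[0,0,-0.5,0,0],[0,0,-0.5,0,0],[0,0,-0.5,0,0]]

```text
time_s: 5.93
tcp_pos: [0.4794, 0.0694, 0.1355]
orientation: [-3.142, 0.003, -3.056]
ft_force: [0.0, -0.0, -3.9]
gripper_width: 0.247
grasp_force: 60.1
```

Run:
```python
from h import *
from fit import fit
print(pose(),env.observe()['grasp_force'])
C,im=snap('wrist','w3.png');C2,im2=snap('side','s3.png')
s=im2[200:290,160:290][...,::-1]
cv2.imwrite('pics/c3.png',np.vstack([im[100:384,:][...,::-1],cv2.resize(s,(512,310),interpolation=cv2.INTER_CUBIC)]))
x=np.array([.5462,-.8377]);y=np.array([.8377,.5462]);tr=np.array([.5762,-.2308])
g=tr-.122*x; print(g)
plan([(*g,.16,123.1,0,.03),(*g,.09,123.1,0,.02)],start=((.4791,.0696,.1341),radians(184.86)))
```

```text
(array([0.4794499 , 0.06937102, 0.13545438]), np.float64(-3.0557373893627946)) 60.100414752960205
[ 0.5095636 -0.1286006]
[-0.034, -0.5, -0.065, 0.172, 0] rows x6
[-0.286, -0.412, -0.065, 0.171, 0] rows x6
[-0.0, 0.0, 0.35, 0.0, 0] rows x5
end [ 0.5095 -0.1286  0.0901] 123.12
```

View pics/c3.png

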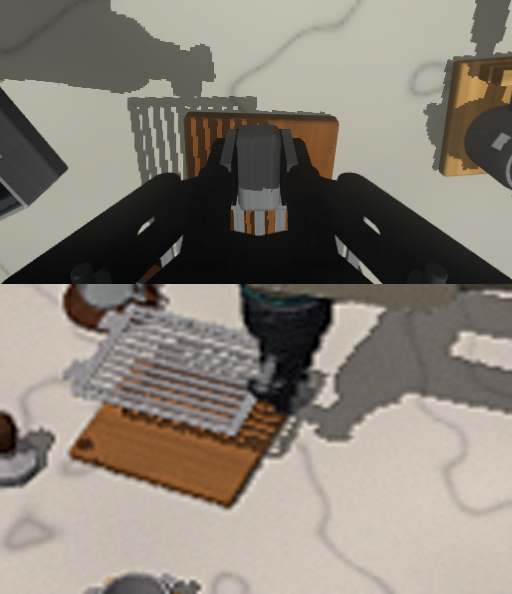

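Run:
```python
from h import *
C=cam('side');p,y=pose()
def s(p): return (160+p[0]/3.938,200+(p[1]-284)/3.444)
print('obs rearfar,rearnear,frontnear',[np.round(s(q),1) for q in [(130,306),(78,393),(237,432)]])
ax=y-pi
for pit in (0,5,10,15,20):
    R=Ro.from_euler('zy',[ax,radians(pit)]).as_matrix()
    g=p+[0,0,-.008]
    print(pit,proj(C,[g+R@np.array(v) for v in [(.185,-.062,-.005),(.185,.062,-.005),(.027,.062,-.005)]]).round(1).tolist())
```

```text
obs rearfar,rearnear,frontnear [array([193. , 206.4]), array([179.8, 231.6]), array([220.2, 243. ])]
0 [[192.4, 204.4], [176.8, 229.8], [219.0, 243.1]]
5 [[193.1, 207.5], [177.6, 232.6], [219.2, 243.4]]
10 [[194.1, 210.6], [178.8, 235.6], [219.4, 243.8]]
15 [[195.5, 213.8], [180.2, 238.6], [219.7, 244.2]]
20 [[197.1, 217.0], [181.9, 241.6], [219.9, 244.6]]
```

Emit:
step_arm:
  increments:
    - [[-0.034,-0.5,-0.065,0.172,0],[-0.034,-0.5,-0.065,0.172,0],[-0.034,-0.5,-0.065,0.172,0],[-0.034,-0.5,-0.065,0.172,0],[-0.034,-0.5,-0.065,0.172,0],[-0.034,-0.5,-0.065,0.172,0]]

```text
time_s: 6.53
tcp_pos: [0.4932, -0.03, 0.145]
orientation: [-3.14, -0.004, 2.685]
ft_force: [0.1, -0.4, -3.1]
gripper_width: 0.249
grasp_force: 61.0
```

Emit:
step_arm:
  increments:
    - [[-0.286,-0.412,-0.065,0.171,0],[-0.286,-0.412,-0.065,0.171,0],[-0.286,-0.412,-0.065,0.171,0],[-0.286,-0.412,-0.065,0.171,0],[-0.286,-0.412,-0.065,0.171,0],[-0.286,-0.412,-0.065,0.171,0],[-0.286,-0.412,-0.065,0.171,0]]

```text
time_s: 7.12
tcp_pos: [0.509, -0.1284, 0.1589]
orientation: [-3.14, -0.002, 2.153]
ft_force: [0.3, 0.5, -3.7]
gripper_width: 0.245
grasp_force: 61.0
```

Emit:
step_arm:
  increments:
    - [[0,0,0.1,0,0],[0,0,0.2,0,0],[0,0,0.3,0,0],[0,0,0.34,0,0],[0,0,0.34,0,0],[0,0,0.34,0,0]]

```text
time_s: 7.62
tcp_pos: [0.5095, -0.1285, 0.0924]
orientation: [-3.141, -0.0, 2.151]
ft_force: [-0.2, 0.0, -2.1]
gripper_width: 0.246
grasp_force: 61.0
```

Run:
```python
from h import *
print(pose(),env.observe()['ft_force'])
C,im=snap('wrist','w4.png');C2,im2=snap('side','s4.png')
s=im2[120:220,200:300][...,::-1]
cv2.imwrite('pics/c4.png',cv2.resize(s,(600,600),interpolation=cv2.INTER_CUBIC))
```

```text
(array([ 0.50952379, -0.12854414,  0.09242594]), np.float64(2.1514527640579324)) [-0.18632388  0.02168732 -2.11015054]
```

View pics/c4.png

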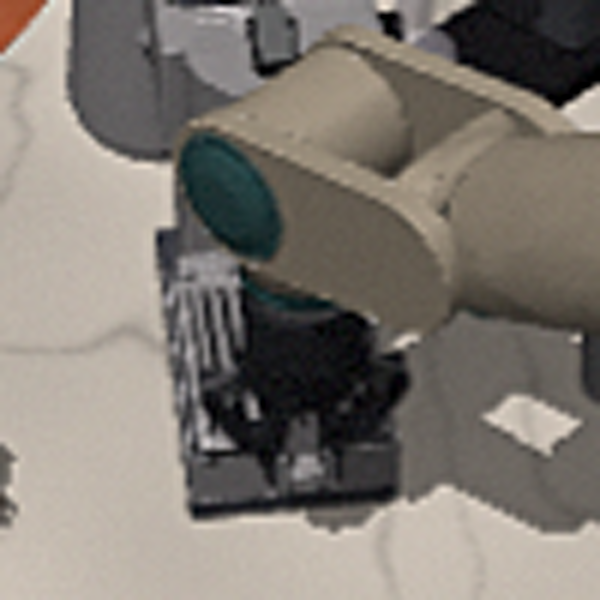

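Emit:
step_arm:
  increments:
    - [[0,0,0.03,0,0],[0,0,0.05,0,0],[0,0,0.065,0,0],[0,0,0.065,0,0],[0,0,0.065,0,0]]

```text
time_s: 8.13
tcp_pos: [0.5093, -0.1288, 0.079]
orientation: [-3.141, -0.0, 2.15]
ft_force: [-0.4, 0.8, -3.5]
gripper_width: 0.244
grasp_force: 61.1
```

Emit:
step_arm:
  increments:
    - [[0,0,0,0,45],[0,0,0,0,45],[0,0,0,0,45],[0,0,0,0,45],[0,0,0,0,45]]

```text
time_s: 8.55
tcp_pos: [0.5097, -0.1289, 0.0796]
orientation: [3.141, 0.001, 2.15]
ft_force: [0.1, -0.3, 0.2]
gripper_width: 0.525
grasp_force: 0.0
```

Run:
```python
from h import *
print(pose(),env.observe()['ft_force'])
C,im=snap('wrist','w5.png');np.savez('w5.npz',K=C[0],d=C[1],R=C[2],t=C[3])
cv2.imwrite('pics/c5.png',cv2.resize(im[...,::-1],(800,600),interpolation=cv2.INTER_CUBIC))
```

```text
(array([ 0.50970137, -0.12890212,  0.07964062]), np.float64(2.149961194657524)) [ 0.09019832 -0.26668202  0.24835842]
```

View pics/c5.png

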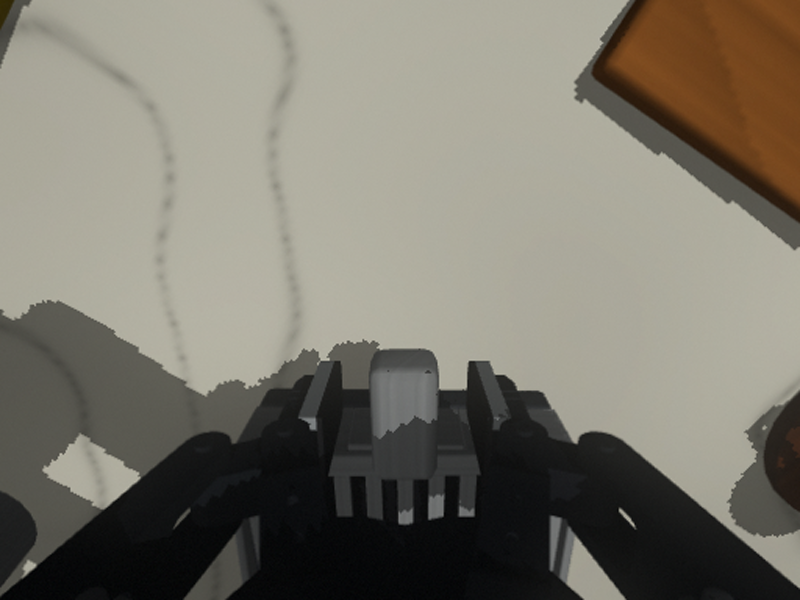

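Emit:
step_arm:
  increments:
    - [[0,0,0,0,0],[0,0,0,0,0],[0,0,0,0,0],[0,0,0,0,0],[-0.02,0,0,0,0],[-0.04,0,0,0,0],[-0.06,0,0,0,0],[-0.085,0,0,0,0],[-0.085,0,0,0,0],[-0.085,0,0,0,0]]

```text
time_s: 9.43
tcp_pos: [0.5189, -0.1436, 0.079]
orientation: [-3.141, 0.0, 2.149]
ft_force: [1.1, 0.2, -2.4]
gripper_width: 0.247
grasp_force: 59.3
```

Emit:
step_arm:
  increments:
    - [[0,0,0.015,0,0],[0,0,0.03,0,0],[0,0,0.045,0,0],[0,0,0.055,0,0],[0,0,0.055,0,0]]

```text
time_s: 9.85
tcp_pos: [0.519, -0.1428, 0.0693]
orientation: [3.141, 0.0, 2.15]
ft_force: [-5.3, 3.4, 10.0]
gripper_width: 0.245
grasp_force: 60.9
```

Emit:
step_arm:
  increments:
    - [[0,0,0,0,45],[0,0,0,0,45],[0,0,0,0,45],[0,0,0,0,45],[0,0,-0.2,0,45],[0.2,0,-0.4,0,45],[0.3,0,-0.5,0,85],[0.3,0,-0.5,0,85],[0.3,0,-0.5,0,85]]

```text
time_s: 10.6
tcp_pos: [0.4865, -0.0923, 0.1705]
orientation: [3.138, 0.004, 2.151]
ft_force: [-0.5, 0.0, 0.4]
gripper_width: 0.925
grasp_force: 0.0
```

Run:
```python
from h import *
print(pose(),env.observe()['ft_force'])
C,im=snap('wrist','w6.png');np.savez('w6.npz',K=C[0],d=C[1],R=C[2],t=C[3])
cv2.imwrite('pics/c6.png',cv2.resize(im[140:384,100:412][...,::-1],(767,600),interpolation=cv2.INTER_CUBIC))
```

```text
(array([ 0.4865171 , -0.09225416,  0.17053235]), np.float64(2.15146999331032)) [-0.46706529  0.00085902  0.40450029]
```

View pics/c6.png

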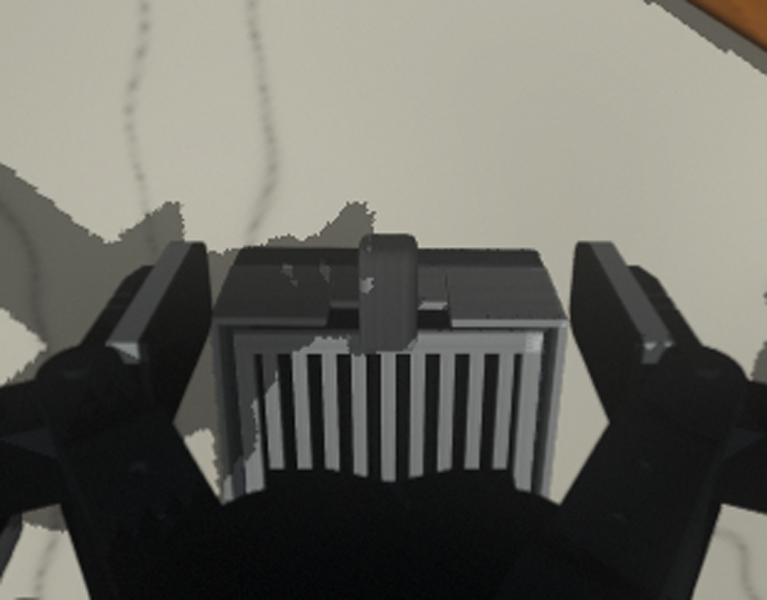

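```bash
cat > mach.py <<'E'
from h import *
XM=np.array([.5462,-.8377,0]);YM=np.array([.8377,.5462,0]);TR=np.array([.5762,-.2308,.05]);GR=TR+.033*XM+[0,0,.147]
def M(x,y,z): return TR+XM*x+YM*y+[0,0,z]
E
python3 - <<'E'
from mach import *
z=np.load('w6.npz');C=(z['K'],z['d'],z['R'],z['t'])
s=lambda q:((q-np.array([100,140]))*2.458).round(0).tolist()
for n,p in [('wall in L',(-.083,-.066,.008)),('wall in R',(-.083,.066,.008)),('plate front L',(-.079,-.062,.004)),('plate fr R',(-.079,.062,.004)),('pull end top L',(-.123,-.011,.018)),('pull end top R',(-.123,.011,.018)),('pull top rear L',(-.079,-.011,.018)),('if raised 6',(-.079,-.062,.010))]:
    print(n,s(proj(C,[M(*p)])[0]))
# portafilter from first wrist view: 2 views tri using models
z=np.load('w1.npz');C=(z['K'],z['d'],z['R'],z['t'])
plan([(.40,.275,.22,195,85)],start=None)
E
```

```text
wall in L [220.0, 325.0]
wall in R [557.0, 324.0]
plate front L [233.0, 327.0]
plate fr R [544.0, 327.0]
pull end top L [358.0, 246.0]
pull end top R [419.0, 246.0]
pull top rear L [360.0, 349.0]
if raised 6 [230.0, 336.0]
[0.887, 0.324, -0.128, np.float64(-0.199), 85] rows x7
[0.53, 0.781, -0.129, np.float64(-0.2), 85] rows x7
end [0.4   0.275 0.22 ] 195.05
```

Run:
```python
from mach import *
im=cv2.imread('pics/w6.png',0)
# sample along x_m at y=+.05 assuming z=.054 (home) from x=-.090 to -.05
z=np.load('w6.npz');C=(z['K'],z['d'],z['R'],z['t'])
for y in (.030,.045,.053): 
    P=proj(C,[M(x/1000,y,.004) for x in range(-90,-58,2)])
    print(y,[int(im[int(round(v)),int(round(u))]) for u,v in P])
# slots start in w1
im1=cv2.imread('pics/w1.png',0);z=np.load('w1.npz');C1=(z['K'],z['d'],z['R'],z['t'])
a=radians(4.9);X=np.array([cos(a),sin(a),0]);Y=np.array([-sin(a),cos(a),0]);c=np.array([.5846,.0791,.022])
for y in (.030,.045,.053):
    P=proj(C1,[c+X*x/1000+Y*y for x in range(-90,-58,2)])
    print(y,[int(im1[int(round(v)),int(round(u))]) for u,v in P])
```

```text
0.03 [66, 65, 65, 74, 120, 116, 70, 125, 125, 123, 120, 121, 28, 26, 26, 27]
0.045 [66, 66, 66, 73, 118, 114, 71, 124, 123, 123, 119, 121, 101, 108, 109, 118]
0.053 [65, 67, 67, 73, 118, 112, 60, 123, 122, 122, 120, 119, 37, 42, 43, 49]
0.03 [165, 164, 86, 86, 64, 50, 124, 121, 122, 117, 81, 78, 78, 78, 79, 77]
0.045 [165, 114, 89, 88, 86, 56, 123, 120, 121, 118, 74, 78, 82, 50, 53, 53]
0.053 [166, 165, 166, 90, 89, 56, 123, 121, 120, 119, 57, 54, 54, 53, 84, 84]
```

Emit:
step_arm:
  increments:
    - [[0.887,0.324,-0.128,-0.199,85],[0.887,0.324,-0.128,-0.199,85],[0.887,0.324,-0.128,-0.199,85],[0.887,0.324,-0.128,-0.199,85],[0.887,0.324,-0.128,-0.199,85],[0.887,0.324,-0.128,-0.199,85],[0.887,0.324,-0.128,-0.199,85]]

```text
time_s: 11.23
tcp_pos: [0.4429, 0.0915, 0.1924]
orientation: [-3.14, -0.002, 2.776]
ft_force: [0.8, -0.9, 1.1]
gripper_width: 0.995
grasp_force: 0.0
```

Emit:
step_arm:
  increments:
    - [[0.53,0.781,-0.129,-0.2,85],[0.53,0.781,-0.129,-0.2,85],[0.53,0.781,-0.129,-0.2,85],[0.53,0.781,-0.129,-0.2,85],[0.53,0.781,-0.129,-0.2,85],[0.53,0.781,-0.129,-0.2,85],[0.53,0.781,-0.129,-0.2,85]]

```text
time_s: 11.82
tcp_pos: [0.4005, 0.2745, 0.2183]
orientation: [-3.14, -0.002, -2.881]
ft_force: [-0.4, -1.6, -0.7]
gripper_width: 0.994
grasp_force: 0.0
```

Run:
```python
from mach import *
p,y=pose();print(p,degrees(y),env.observe()['joint_positions'])
C,im=snap('wrist','w7.png'); np.savez('w7.npz',K=C[0],d=C[1],R=C[2],t=C[3])
hsv=cv2.cvtColor(im,cv2.COLOR_RGB2GRAY)
for r in models.silhouettes('wrist','pf_grip')[:2]:
    m=r['mask']; print(r['score'],np.round(r['rect']))
    dark=(m&(hsv<60)).astype(np.uint8)
    n,l,st,ce=cv2.connectedComponentsWithStats(dark); i=1+st[1:,4].argmax()
    cnt=max(cv2.findContours((l==i).astype(np.uint8),0,2)[0],key=cv2.contourArea); print('dark',st[i],cv2.minAreaRect(cnt))
    v=np.argwhere(m); 
    for row in range(v[:,0].min(),v[:,0].max()+1,8):
        c=np.where(m[row])[0]; print(row,c.min(),c.max(),hsv[row,(c.min()+c.max())//2],end=' | ')
    print()
```

```text
[0.40051034 0.2745395  0.21829526] -165.09745103690207 [ 5.25128619e-01 -4.37937065e-02  1.57258070e+00 -5.39748228e-04
  1.61518074e+00 -1.30579079e+00]
0.58 [223.  90. 292. 295.]
dark [ 255   92   31  101 2172] ((270.1039733886719, 141.9604034423828), (22.885854721069336, 100.5982666015625), 5.710593223571777)
92 270 279 55 | 100 263 286 46 | 108 262 285 46 | 116 262 284 45 | 124 261 283 45 | 132 260 282 45 | 140 260 281 45 | 148 260 280 45 | 156 258 279 45 | 164 257 278 44 | 172 256 277 44 | 180 256 276 44 | 188 255 275 42 | 196 258 270 127 | 204 258 269 125 | 212 257 268 125 | 220 257 266 123 | 228 252 266 125 | 236 238 278 61 | 244 231 282 68 | 252 226 290 128 | 260 230 289 71 | 268 230 285 68 | 276 232 283 62 | 284 237 277 65 | 292 249 262 129 |
```

Run:
```python
from mach import *
L=[]
for f in ('w1','w7'):
    z=np.load(f+'.npz');L.append((z['K'],z['d'],z['R'],z['t']))
# handle start in w1: refine via dark component
im=cv2.cvtColor(cv2.imread('pics/w1.png'),cv2.COLOR_BGR2GRAY)
d=(im<60).astype(np.uint8);d[:, :455]=0;d[200:]=0
n,l,st,ce=cv2.connectedComponentsWithStats(d);i=1+st[1:,4].argmax();print(st[i])
cnt=max(cv2.findContours((l==i).astype(np.uint8),0,2)[0],key=cv2.contourArea);print(cv2.minAreaRect(cnt))
for k,v in {'start':((482,134),(265,192)),'rim?':((473,214),(257,261))}.items():
    X=tri(list(zip(L,v)));print(k,X.round(4),[proj(C,[X])[0].round(1) for C in L])
C=L[1]
for h in (.040,.047,.055):
    a=onz(C,(265,193),h);b=onz(C,(275,92),h);print(h,a.round(4),b.round(4),np.linalg.norm(a-b),degrees(atan2(*(a-b)[1::-1])), 'width',np.linalg.norm(onz(C,(260,140),h)-onz(C,(281.5,142),h)))
C2,_=snap('scene','x.png')
```

```text
[ 455   14   57  186 4998]
((482.43115234375, 106.5232925415039), (50.73673629760742, 187.64495849609375), 3.0940582752227783)
start [0.4206 0.2868 0.0353] [array([482.3, 134.9]), array([264.9, 191.2])]
rim? [0.5043 0.2994 0.0429] [array([473.6, 215.5]), array([256.9, 259.6])]
0.04 [0.4212 0.2869 0.04  ] [0.3154 0.2685 0.04  ] 0.1073617174658617 9.880937959308113 width 0.02276721409734987
0.047 [0.4189 0.2861 0.047 ] [0.3156 0.2681 0.047 ] 0.10483326452655031 9.880937959308136 width 0.02223102828770424
0.055 [0.4162 0.2852 0.055 ] [0.3158 0.2677 0.055 ] 0.10194360402448017 9.88093795930812 width 0.021618244505252137
```

Run:
```python
from mach import *
plan([(.3923,.2820,.10,189.9,85),(.3923,.2820,.033,189.9,85)],start=((.4,.275,.22),radians(195.05)))
```

```text
[0.028, 0.044, 0.6, 0.029, 85] rows x4
[0.0, -0.0, 0.335, -0.0, 85] rows x3
end [0.3923 0.282  0.033 ] 189.83
```

Emit:
step_arm:
  increments:
    - [[0.028,0.044,0.2,0.029,85],[0.028,0.044,0.4,0.029,85],[0.028,0.044,0.6,0.029,85],[0.028,0.044,0.7,0.029,85],[0.028,0.044,0.8,0.029,85],[0.028,0.044,0.9,0.029,85],[0.028,0.044,0.935,0.029,85],[0.028,0.044,0.935,0.029,85],[0.028,0.044,0.935,0.029,85]]

```text
time_s: 12.72
tcp_pos: [0.393, 0.2814, 0.0332]
orientation: [3.142, 0.0, -2.973]
ft_force: [-0.3, 0.1, -0.3]
gripper_width: 0.994
grasp_force: 0.0
```

Emit:
step_arm:
  increments:
    - [[0,0,0,0,0],[0,0,0,0,0],[0,0,0,0,0],[0,0,0,0,0],[0,0,0,0,0],[0,0,0,0,0],[0,0,0,0,0],[0,0,0,0,0]]

```text
time_s: 13.38
tcp_pos: [0.3926, 0.2821, 0.0332]
orientation: [3.141, 0.001, -2.971]
ft_force: [-1.3, -1.1, 4.6]
gripper_width: 0.271
grasp_force: 62.7
```

Emit:
step_arm:
  increments:
    - [[0,0,-0.03,0,0],[0,0,-0.06,0,0],[0,0,-0.1,0,0],[0,0,-0.15,0,0],[0,0,-0.2,0,0],[0,0,-0.3,0,0],[0,0,-0.4,0,0],[0,0,-0.5,0,0],[0,0,-0.5,0,0],[0,0,-0.5,0,0]]

```text
time_s: 14.22
tcp_pos: [0.3929, 0.2823, 0.1339]
orientation: [3.14, 0.003, -2.971]
ft_force: [0.2, -0.1, -4.7]
gripper_width: 0.269
grasp_force: 61.5
```

```bash
cat > meas.py <<'E'
from mach import *
# fit pitch, dz, dx of held portafilter from side+scene silhouettes
import sys
def tube(r,z0,z1,x=0,n=40):
    t=np.linspace(0,2*pi,n,endpoint=False); return np.vstack([np.c_[x+r*np.cos(t),r*np.sin(t),np.full(n,z)] for z in (z0,z1)])
basket=tube(.033,-.048,0)
handle=np.array([(x,y,z) for x in (-.195,-.085) for y in (-.012,.012) for z in (-.042,-.018)])
lug=np.array([(.0425,y,z) for y in (-.007,.007) for z in (-.013,-.007)])
def mesh(pit,dz,dx,p,yaw):
    R=Ro.from_euler('zy',[yaw,pit]).as_matrix(); g=np.array([-.115+dx,0,-.03+dz])
    return lambda V:(V-g)@R.T+p+[0,0,-.006]
def mask(C,f):
    m=np.zeros((384*4,512*4),np.uint8)
    for V in (basket,handle,lug,np.array([(x,y,z) for x in(-.09,-.03) for y in(-.006,.006) for z in(-.036,-.024)])):
        q=proj(C,f(V)); cv2.fillConvexPoly(m,cv2.convexHull(np.round(q*4).astype(np.int32)),1)
    return m
E
python3 - <<'E'
from meas import *
p,y=pose();print(p,degrees(y),env.observe()['ft_force'],env.observe()['grasp_force'])
out={}
for n in ('side','scene'):
    C,im=snap(n,'p_'+n+'.png'); S=models.silhouettes(n,'pf_grip')
    q=proj(C,[p])[0]; print(n,'tcp px',q.round(),[(round(r['score'],2),np.round(r['rect']).tolist()) for r in S])
    f=mesh(0,0,0,p,y-pi); qq=proj(C,f(np.vstack([basket,handle]))); print('pred rect level',qq.min(0).round(1),qq.max(0).round(1),'basket',proj(C,f(basket)).min(0).round(1),proj(C,f(basket)).max(0).round(1))
    for pit in (5,10): 
        f=mesh(radians(pit),0,0,p,y-pi);print(pit,'basket',proj(C,f(basket)).min(0).round(1),proj(C,f(basket)).max(0).round(1))
E
```

```text
[0.39293259 0.28228635 0.13391648] -170.21836484620763 [ 0.16989998 -0.13903383 -4.65894348] 61.47970676422119
side tcp px [227. 288.] [(0.63, [175.0, 267.0, 252.0, 297.0])]
pred rect level [179.7 266. ] [253.1 301. ] basket [179.7 266. ] [202.6 292.6]
5 basket [179.6 267.8] [203.3 294.2]
10 basket [179.8 269.6] [204.1 295.9]
scene tcp px [309. 164.] [(0.89, [155.0, 204.0, 217.0, 231.0]), (0.57, [295.0, 154.0, 345.0, 188.0]), (0.45, [211.0, 239.0, 240.0, 296.0])]
pred rect level [291.1 150.8] [343.4 190.4] basket [323.  168.1] [343.4 190.4]
5 basket [322.4 170. ] [343.3 192.6]
10 basket [321.7 171.9] [343.  194.5]
```

```bash
cat >> meas.py <<'E'
from scipy.optimize import minimize
def fitpf(n_extra=0,verbose=True):
    p,y=pose(); D=[]
    for n in ('side','scene'):
        C,im=snap(n,'p_%s.png'%n); S=models.silhouettes(n,'pf_grip'); q=proj(C,mesh(0,0,0,p,y-pi)(np.zeros((1,3))))[0]
        S=[s for s in S if s['rect'][0]-8<q[0]<s['rect'][2]+8 and s['rect'][1]-8<q[1]<s['rect'][3]+8]
        if not S: print('none',n); continue
        m=cv2.resize(S[0]['mask'].astype(np.float32),None,fx=4,fy=4,interpolation=cv2.INTER_LINEAR)>.5
        t=proj(C,[p+[0,0,-.006]])[0]; yy,xx=np.mgrid[:1536,:2048]/4.
        keep=((xx-q[0])*(q[0]-t[0])+(yy-q[1])*(q[1]-t[1]))>-.55*((q-t)**2).sum()
        D.append((C,m&keep,keep))
    def cost(v):
        c=0
        for C,m,k in D:
            f=mesh(radians(v[0]),v[1]/1000,v[2]/1000,p,y-pi); a=(mask(C,f)>0)&k
            c+=1-(a&m).sum()/max(1,(a|m).sum())
        return c
    r=minimize(cost,[2,0,0],method='Nelder-Mead',options=dict(initial_simplex=[[0,0,0],[8,0,0],[0,6,0],[0,0,6]],xatol=.1,fatol=1e-4))
    print('pitch,dz,dx',r.x.round(2),r.fun,'level cost',[round(cost([a,0,0]),3) for a in (0,4,8,12)],'rim z',mesh(radians(r.x[0]),r.x[1]/1000,r.x[2]/1000,p,y-pi)(np.zeros((1,3))))
    return r.x
E
python3 - <<'E'
from meas import *
fitpf()
E
```

```text
pitch,dz,dx [-1.95  1.89 -0.41] 0.25118402677311935 level cost [np.float64(0.264), np.float64(0.454), np.float64(0.676), np.float64(0.876)] rim z [[0.50441293 0.30112651 0.15704429]]
```

Run:
```python
from mach import *
d=lambda a,r:(GR[0]+r*cos(radians(a)),GR[1]+r*sin(radians(a)))
print(GR,d(78.1,.114),d(123.1,.114))
plan([(.47,.15,.155,165,0),(*d(78.1,.16),.155,90,0),(*d(78.1,.114),.155,78.1,0)],start=((.3923,.2820,.133),radians(189.83)))
```

```text
[ 0.5942246 -0.2584441  0.197    ] (np.float64(0.6177318771352158), np.float64(-0.14689407569839727)) (np.float64(0.531968976444355), np.float64(-0.16294416630526998))
[-0.27, -0.717, -0.11, 0.138, 0] rows x5
[-0.543, -0.506, -0.0, 0.208, 0] rows x7
[-0.739, -0.072, -0.0, 0.209, 0] rows x7
[-0.225, -0.048, -0.0, 0.066, 0] rows x3
end [ 0.6177 -0.1469  0.155 ] 78.05
```

Emit:
step_arm:
  increments:
    - [[-0.07,-0.18,-0.03,0.035,0],[-0.14,-0.36,-0.06,0.07,0],[-0.2,-0.54,-0.08,0.1,0],[-0.27,-0.717,-0.11,0.138,0],[-0.27,-0.717,-0.11,0.138,0],[-0.27,-0.717,-0.11,0.138,0]]

```text
time_s: 15.12
tcp_pos: [0.4708, 0.1482, 0.1548]
orientation: [3.141, 0.0, 2.875]
ft_force: [-0.3, 0.4, -3.8]
gripper_width: 0.273
grasp_force: 61.5
```

Emit:
step_arm:
  increments:
    - [[-0.09,-0.08,0,0.035,0],[-0.18,-0.16,0,0.07,0],[-0.27,-0.25,0,0.104,0],[-0.36,-0.33,0,0.139,0],[-0.45,-0.42,0,0.173,0],[-0.543,-0.506,0,0.208,0],[-0.543,-0.506,0,0.208,0],[-0.543,-0.506,0,0.208,0]]

```text
time_s: 15.78
tcp_pos: [0.5485, 0.0241, 0.1539]
orientation: [-3.141, -0.001, 2.226]
ft_force: [-0.6, 0.2, -4.2]
gripper_width: 0.269
grasp_force: 61.5
```

Emit:
step_arm:
  increments:
    - [[-0.12,-0.012,0,0.035,0],[-0.24,-0.024,0,0.07,0],[-0.36,-0.036,0,0.104,0],[-0.48,-0.048,0,0.139,0],[-0.6,-0.06,0,0.173,0],[-0.739,-0.072,0,0.209,0],[-0.739,-0.072,0,0.209,0],[-0.739,-0.072,0,0.209,0]]

```text
time_s: 16.45
tcp_pos: [0.6272, -0.1013, 0.1538]
orientation: [-3.14, -0.001, 1.571]
ft_force: [-0.5, 1.0, -4.3]
gripper_width: 0.269
grasp_force: 61.5
```

Run:
```python
from meas import *
p,y=pose();print(p,degrees(y),env.observe()['ft_force'],env.observe()['torque'],env.observe()['gripper_width'])
fitpf()
for n in ('side','scene'):
    C=cam(n)
    f=mesh(0,0,0,p,y-pi);print(n,'pred basket',proj(C,f(basket)).min(0).round(1),proj(C,f(basket)).max(0).round(1),[(round(r['score'],2),np.round(r['rect']).tolist()) for r in models.spot_in(n,'pf_grip')])
```

```text
[ 0.62720945 -0.10130698  0.15379177] 90.00006505653673 [-0.53949274  1.02809807 -4.26885917] [0.31780893 0.01816509 0.00958215] 0.26888976501579526
none side
pitch,dz,dx [27.75 11.97 10.93] 0.3300591715976331 level cost [np.float64(0.44), np.float64(0.435), np.float64(0.432), np.float64(0.424)] rim z [[ 0.63560702 -0.20537711  0.16375179]]
side pred basket [223.4 149.7] [240.7 170.4] [(0.72, [291.0, 210.0, 313.0, 239.0]), (0.56, [205.0, 157.0, 241.0, 195.0])]
scene pred basket [212.5 245.3] [235.4 273.3] [(0.87, [218.0, 233.0, 280.0, 270.0]), (0.69, [156.0, 208.0, 215.0, 232.0]), (0.43, [156.0, 213.0, 246.0, 334.0])]
```

Emit:
step_arm:
  increments:
    - [[-0.06,-0.012,0,0.02,0],[-0.12,-0.024,0,0.04,0],[-0.18,-0.036,0,0.055,0],[-0.225,-0.048,0,0.066,0],[-0.225,-0.048,0,0.066,0],[-0.225,-0.048,0,0.066,0]]

```text
time_s: 17.25
tcp_pos: [0.6174, -0.147, 0.1548]
orientation: [3.141, -0.0, 1.362]
ft_force: [-0.4, -0.2, -3.7]
gripper_width: 0.27
grasp_force: 61.5
```

Emit:
step_arm:
  increments:
    - [[0,0,-0.02,0,0],[0,0,-0.04,0,0],[0,0,-0.06,0,0],[0,0,-0.075,0,0],[0,0,-0.075,0,0],[0,0,-0.075,0,0]]

```text
time_s: 17.75
tcp_pos: [0.6176, -0.147, 0.1701]
orientation: [3.141, -0.0, 1.362]
ft_force: [-0.7, -0.5, -4.1]
gripper_width: 0.269
grasp_force: 61.5
```

Run:
```python
from meas import *
p,y=pose();o=env.observe();print(p,degrees(y),o['ft_force'],o['torque'],o['gripper_width'])
C,_=snap('scene','q.png')
C,im=snap('side','q2.png')
```

```text
[ 0.61761946 -0.14698317  0.17012138] 78.02367075263619 [-0.68307837 -0.54438616 -4.14447639] [ 0.20630231 -0.03733091  0.02707966] 0.2693512992065797
```

Emit:
step_arm:
  increments:
    - [[0,0,-0.01,0,0],[0,0,-0.02,0,0],[0,0,-0.03,0,0],[0,0,-0.04,0,0],[0,0,-0.04,0,0],[0,0,-0.04,0,0]]

```text
time_s: 18.35
tcp_pos: [0.6175, -0.1472, 0.1779]
orientation: [3.141, -0.0, 1.361]
ft_force: [0.3, 0.3, -4.2]
gripper_width: 0.274
grasp_force: 61.5
```

Emit:
step_arm:
  increments:
    - [[0,0,-0.01,0,0],[0,0,-0.02,0,0],[0,0,-0.02,0,0],[0,0,-0.02,0,0]]

```text
time_s: 18.68
tcp_pos: [0.6174, -0.1472, 0.1817]
orientation: [3.142, -0.0, 1.361]
ft_force: [-0.5, 0.7, -3.1]
gripper_width: 0.275
grasp_force: 61.5
```

Emit:
step_arm:
  increments:
    - [[0,0,-0.006,0,0],[0,0,-0.006,0,0],[0,0,-0.006,0,0]]

```text
time_s: 18.93
tcp_pos: [0.6173, -0.147, 0.1824]
orientation: [-3.141, -0.0, 1.362]
ft_force: [0.4, 0.8, -6.6]
gripper_width: 0.27
grasp_force: 61.1
```

Emit:
step_arm:
  increments:
    - [[0,0,-0.006,0,0],[0,0,-0.006,0,0],[0,0,-0.006,0,0]]

```text
time_s: 19.18
tcp_pos: [0.6173, -0.147, 0.1835]
orientation: [-3.141, -0.001, 1.362]
ft_force: [1.4, 0.4, -8.5]
gripper_width: 0.271
grasp_force: 60.8
```

Run:
```python
from meas import *
F=[]
for i in range(6):
    vision.capture('wrist'); o=env.observe(); F.append(np.r_[o['ft_force'],o['torque'],o['tcp_pos']])
print(np.mean(F,0).round(3))
```

```text
[ 0.962  0.798 -9.312  0.823 -0.284  0.046  0.617 -0.147  0.184]
```

Run:
```python
from mach import *
y0=78.05; p0=np.array([GR[0]+.114*cos(radians(y0)),GR[1]+.114*sin(radians(y0)),0]); R=Ro.from_euler('xyz',[pi,0,radians(y0)]).as_matrix()
rows=[]
for k in range(1,10):
    a=5*k; t=radians(y0+a); p=np.array([GR[0]+.114*cos(t),GR[1]+.114*sin(t),.0008*min(1,a/30)])
    rows.append([*map(float,np.round(R.T@(p-p0)/.2,3)),round(-a/180,3),0])
print(rows)
```

```text
[[-0.002, -0.05, -0.001, -0.028, 0], [-0.009, -0.099, -0.001, -0.056, 0], [-0.019, -0.148, -0.002, -0.083, 0], [-0.034, -0.195, -0.003, -0.111, 0], [-0.053, -0.241, -0.003, -0.139, 0], [-0.076, -0.285, -0.004, -0.167, 0], [-0.103, -0.327, -0.004, -0.194, 0], [-0.133, -0.366, -0.004, -0.222, 0], [-0.167, -0.403, -0.004, -0.25, 0]]
```

Emit:
step_arm:
  increments:
    - [[-0.001,-0.025,-0.001,-0.014,0],[-0.002,-0.05,-0.001,-0.028,0],[-0.005,-0.075,-0.001,-0.042,0],[-0.009,-0.099,-0.002,-0.056,0],[-0.014,-0.124,-0.002,-0.07,0],[-0.019,-0.148,-0.002,-0.083,0],[-0.019,-0.148,-0.002,-0.083,0]]

```text
time_s: 20.07
tcp_pos: [0.5873, -0.1447, 0.1847]
orientation: [3.141, 0.0, 1.624]
ft_force: [2.9, 1.2, -9.2]
gripper_width: 0.269
grasp_force: 60.7
```

Emit:
step_arm:
  increments:
    - [[-0.002,-0.05,-0.001,-0.028,0],[-0.005,-0.075,-0.002,-0.042,0],[-0.009,-0.099,-0.002,-0.056,0],[-0.014,-0.124,-0.003,-0.07,0],[-0.019,-0.148,-0.003,-0.083,0],[-0.019,-0.148,-0.003,-0.083,0]]

```text
time_s: 20.57
tcp_pos: [0.5577, -0.1505, 0.1852]
orientation: [-3.141, 0.0, 1.882]
ft_force: [-0.5, -0.4, -8.3]
gripper_width: 0.267
grasp_force: 60.8
```

Emit:
step_arm:
  increments:
    - [[-0.002,-0.05,0,-0.028,0],[-0.005,-0.075,0,-0.042,0],[-0.009,-0.099,0,-0.056,0],[-0.014,-0.124,0,-0.07,0],[-0.019,-0.148,0,-0.083,0],[-0.019,-0.148,0,-0.083,0],[-0.019,-0.148,0,-0.083,0]]

```text
time_s: 21.15
tcp_pos: [0.5309, -0.162, 0.1851]
orientation: [-3.141, -0.002, 2.142]
ft_force: [-4.4, 4.2, -7.3]
gripper_width: 0.275
grasp_force: 61.0
```

Run:
```python
from meas import *
p,y=pose();o=env.observe();print(p,degrees(y),o['ft_force'],o['torque'],o['gripper_width'],np.linalg.norm(p[:2]-GR[:2]))
for n in ('side','scene'):
    C,im=snap(n,'r_%s.png'%n)
    f=mesh(0,0,0,p,y-pi);q=proj(C,f(handle));print(n,'pred handle',q.min(0).round(1),q.max(0).round(1),[(round(r['score'],2),np.round(r['rect']).tolist()) for r in models.spot_in(n,'pf_grip')])
```

```text
[ 0.53086406 -0.16195583  0.18510973] 122.70526057877771 [-4.40130368  4.24960351 -7.31223987] [ 0.8486217   0.64199523 -0.16892032] 0.27461885789839124 0.11543199295280453
side pred handle [244.4 163.6] [254.8 190. ] [(0.97, [291.0, 194.0, 324.0, 240.0]), (0.47, [247.0, 163.0, 255.0, 190.0]), (0.31, [224.0, 100.0, 270.0, 205.0])]
scene pred handle [215.3 204.9] [238.4 236. ] [(0.7, [153.0, 211.0, 203.0, 232.0])]
```

Emit:
step_arm:
  increments:
    - [[0,0,0.005,0,0],[0,0,0.01,0,0],[0,0,0.015,0,0],[0,0,0.015,0,0]]

```text
time_s: 21.68
tcp_pos: [0.5313, -0.162, 0.1835]
orientation: [-3.142, -0.001, 2.141]
ft_force: [-6.3, 6.6, -1.3]
gripper_width: 0.27
grasp_force: 61.9
```

Emit:
step_arm:
  increments:
    - [[0,0,0,0,60],[0,0,0,0,60],[0,0,0,0,60],[0,0,0,0,60],[0,0,-0.1,0,60],[0.1,0,-0.3,0,60],[0.2,0,-0.6,0,60],[0.2,0,-0.8,0,60],[0.2,0,-0.8,0,60],[0.2,0,-0.8,0,60]]

```text
time_s: 22.52
tcp_pos: [0.5105, -0.129, 0.3498]
orientation: [3.134, 0.01, 2.144]
ft_force: [0.8, -0.9, 0.4]
gripper_width: 0.701
grasp_force: 0.0
```

Run:
```python
from meas import *
p,y=pose();print(p,degrees(y),env.observe()['ft_force'])
C,im=snap('wrist','v1.png'); np.savez('v1.npz',K=C[0],d=C[1],R=C[2],t=C[3])
g=cv2.cvtColor(im,cv2.COLOR_RGB2GRAY)
GL=GR+[0,0,.013]; R=np.c_[XM,YM,[0,0,1]]
f=lambda V,pit=0,dz=0:(V)@(R@Ro.from_euler('y',pit).as_matrix()).T+GL+[0,0,dz]
print('pred handle corners',proj(C,f(handle)).round(1).tolist())
print('with 6mm lower',proj(C,f(handle,0,-.006)).round(1).tolist())
S=models.silhouettes('wrist','pf_grip')
for r in S[:2]:
    m=r['mask'];print(r['score'],np.round(r['rect']).tolist(),cv2.minAreaRect(np.argwhere(m)[:,::-1].astype(np.float32)))
for n in('side','scene'):
    C,im=snap(n,'v_%s.png'%n);q=proj(C,f(handle));print(n,q.min(0).round(1),q.max(0).round(1),[(round(r['score'],2),np.round(r['rect']).tolist()) for r in models.spot_in(n,'pf_grip')])
    print('rocker',proj(C,[GR+[0,0,.12]]).round(1),[(round(r['score'],2),np.round(r['rect'],1).tolist()) for r in models.spot_in(n,'rocker')])
```

```text
[ 0.51045386 -0.12904086  0.34976667] 122.81688673848706 [ 0.77105045 -0.91332044  0.35017433]
pred handle corners [[245.6, 132.3], [244.7, 135.7], [268.4, 132.1], [269.4, 135.5], [247.6, 226.5], [246.9, 236.4], [267.9, 226.3], [268.8, 236.2]]
with 6mm lower [[245.8, 131.5], [245.0, 134.8], [268.1, 131.4], [269.1, 134.6], [247.7, 224.2], [247.1, 233.8], [267.7, 224.1], [268.6, 233.6]]
0.81 [63.0, 28.0, 164.0, 163.0] ((108.35113525390625, 92.99532318115234), (58.782657623291016, 157.6679229736328), 23.912315368652344)
0.69 [246.0, 134.0, 268.0, 260.0] ((257.5, 197.49996948242188), (22.999996185302734, 124.99998474121094), 0.0)
side [244.2 163.3] [254.8 189.7] [(0.58, [291.0, 196.0, 323.0, 241.0]), (0.5, [245.0, 160.0, 255.0, 184.0]), (0.4, [300.0, 162.0, 311.0, 190.0])]
rocker [[244.4 122.7]] [(0.64, [229.2, 106.4, 264.6, 207.6])]
scene [215.4 204.8] [238.3 236. ] [(0.74, [155.0, 205.0, 216.0, 232.0]), (0.51, [222.0, 207.0, 237.0, 229.0]), (0.41, [212.0, 242.0, 243.0, 296.0])]
rocker [[203.1 219.7]] []
```

Run:
```python
from meas import *
z=np.load('v1.npz');C=(z['K'],z['d'],z['R'],z['t'])
print(proj(C,[GR+XM*x+[0,0,.118] for x in (0,-.017,-.04,-.055)]).round(0).tolist())
# side image, gray around rocker in the original picture
g=cv2.imread('pics/side0.png',0); print(g[116:136,238:254])
C=cam('side'); print(proj(C,[GR+XM*x+YM*y+[0,0,h] for x,y,h in [(0,-.011,.12),(0,.011,.12),(.006,-.011,.122),(.006,.011,.122),(-.04,-.011,.108),(-.04,.011,.108)]]).round(1).tolist())
g=cv2.imread('pics/scene0.png',0); print(g[210:230,195:216])
C=cam('scene'); print(proj(C,[GR+XM*x+YM*y+[0,0,h] for x,y,h in [(0,-.011,.12),(0,.011,.12),(.006,-.011,.122),(.006,.011,.122),(-.04,-.011,.108),(-.04,.011,.108)]]).round(1).tolist())
```

```text
[[260.0, 408.0], [259.0, 393.0], [259.0, 371.0], [259.0, 356.0]]
[[131  58  63  63  78 100  75  59  62  62 108 131  57  60  59  89]
 [122  76  61  62  75 105  92  59  65  60 100 135  57  65  60  74]
 [ 96  79  61  58  67 112 137  60  66  62  81 107  78  61  63  80]
 [ 83  67  75  71  63  59  56  52  42  33  31  23  13  22  21  28]
 [ 14  36  73  89 101  55  81  68 100 153 163 143 142 142 142 143]
 [188 190 160 152 109  94  97  97  96 112 137 137 139 138 137 139]
 [156 182 189 148 103  94  93  93  96  95 113 144 138 133 133 134]
 [135 155 149  32  55  99  97  95  95  78  27  95 140 136 137 133]
 [136 157 141  70  47 102  96  95  95  89  57  83 139 137 132 134]
 [127 136 140  41  43 102  95  95  96 101  93  79 141 134 134 134]
 [131 133 128  80  47 102  96  95  94  99  81  80 139 132 133 131]
 [130 130 133 115  50 105  96  95  94 102  81  74 145 135 130 139]
 [132 130 140 120  17  78 101  98  99  98  79  76 143 135 136 132]
 [131 132 138 121  26  63 107 106 107 108  88  25  83 137 135 129]
 [129 132 135 123  54  39  58  40  31  20   6  11  87 145 139 135]
 [134 135 139 125  50   0   6 
[... 1580 characters left out ...]
4  90  93  98  99  93  84  76  67  77 101 124 138 143
  142 145 143]
 [138 112  79  65  67  71  78  84  86  81  71  63  69  92 120 136 141 142
  143 141 144]
 [132  94  64  53  51  57  60  65  69  67  62  66  85 110 131 139 142 143
  143 143 142]
 [125  84  56  48  47  49  53  54  56  56  61  81 105 128 138 143 143 140
  142 141 142]
 [127  93  68  57  52  50  44  51  51  57  79 107 133 142 144 142 143 143
  142 143 141]
 [150 129 112  96  78  67  66  55  58  74 105 140 158 160 155 156 153 155
  148 146 145]
 [175 166 159 145 125 115 104  93  83  99 127 155 174 175 172 173 174 173
  164 157 149]]
[[199.5, 218.4], [206.7, 220.9], [198.3, 219.4], [205.6, 221.9], [206.7, 211.9], [213.8, 214.3]]
```

Run:
```python
from meas import *
S=cam('side');W=cam('scene')
loc=lambda X:np.round([(X-GR)@XM,(X-GR)@YM,X[2]],4)
print('far',loc(tri([(S,(245,120.7)),(W,(201.3,223))])),'near',loc(tri([(S,(246,129)),(W,(208.5,214.5))])))
for z in (.30,.31): print('grille front',loc(onz(S,(245,119.5),z)))
for z in (.317,.321): print('far side-only',loc(onz(S,(245,120.7),z)),'scene-only',loc(onz(W,(201.3,223),z)))
print('near side', loc(onz(S,(246,129),.308)),loc(onz(W,(208.5,214.5),.308)))
A=GR+.018*XM
plan([(*(A-.03*XM)[:2],.42,123.1,0),(*A[:2],.37,123.1,0),(*A[:2],.345,123.1,0)])
```

```text
far [ 0.0115 -0.0015  0.3158] near [-0.0292 -0.0008  0.31  ]
grille front [ 0.0405 -0.0073  0.3   ]
grille front [ 0.0276 -0.0056  0.31  ]
far side-only [ 0.0114 -0.0036  0.317 ] scene-only [0.0127 0.0016 0.317 ]
far side-only [ 0.0062 -0.0029  0.321 ] scene-only [0.0159 0.0036 0.321 ]
near side [-0.0259 -0.0024  0.308 ] [-3.07e-02 -3.00e-04  3.08e-01]
[-0.713, 0.006, -0.396, np.float64(-0.002), 0] rows x5
[-0.15, -0.001, 0.25, np.float64(0.0), 0] rows x3
[0.0, 0.0, 0.125, np.float64(0.0), 0] rows x2
end [ 0.604  -0.2736  0.3449] 123.17
```

Emit:
step_arm:
  increments:
    - [[-0.1,0,-0.2,0,0],[-0.3,0.003,-0.396,-0.002,0],[-0.5,0.006,-0.396,-0.002,0],[-0.713,0.006,-0.396,-0.002,0],[-0.713,0.006,-0.396,-0.002,0],[-0.713,0.006,-0.396,-0.002,0],[-0.713,0.006,-0.396,-0.002,0]]

```text
time_s: 23.5
tcp_pos: [0.5883, -0.2489, 0.4194]
orientation: [-3.14, -0.003, 2.149]
ft_force: [0.5, 0.4, 0.5]
gripper_width: 0.002
grasp_force: 0.0
```

Emit:
step_arm:
  increments:
    - [[-0.13,0,0.1,0,0],[-0.13,0,0.25,0,0],[-0.13,0,0.35,0,0],[-0.13,0,0.35,0,0],[-0.13,0,0.35,0,0]]

```text
time_s: 23.92
tcp_pos: [0.6016, -0.2689, 0.3516]
orientation: [-3.141, -0.001, 2.151]
ft_force: [-0.3, -0.2, 0.9]
gripper_width: 0.002
grasp_force: 0.0
```

Run:
```python
from meas import *
p,y=pose();o=env.observe();print(p,degrees(y),o['ft_force'],o['gripper_width'],env.tip_extent,'loc',(p-GR)@XM,(p-GR)@YM,'z to .343:',(p[2]-.343)/.2)
```

```text
[ 0.60160916 -0.26885155  0.35157364] 123.24028591688955 [-0.28404229 -0.2197539   0.9384785 ] 0.0024309420708863855 0.025 loc 0.012751771380092078 0.0005014972595997246 z to .343: 0.04286820276127701
```

Emit:
step_arm:
  increments:
    - [[0,0,0.02,0,0],[0,0,0.04,0,0],[0,0,0.05,0,0],[0,0,0.06,0,0],[0,0,0.06,0,0]]

```text
time_s: 24.33
tcp_pos: [0.6023, -0.2701, 0.3398]
orientation: [3.141, 0.001, 2.15]
ft_force: [0.1, -1.3, 1.6]
gripper_width: -0.003
grasp_force: 0.8
```

Emit:
step_arm:
  increments:
    - [[0,0,0.01,0,0],[0,0,0.015,0,0],[0,0,0.015,0,0],[0,0,0.015,0,0]]

```text
time_s: 24.67
tcp_pos: [0.6023, -0.2703, 0.3365]
orientation: [3.141, 0.001, 2.15]
ft_force: [2.2, -3.2, 2.6]
gripper_width: -0.001
grasp_force: 1.7
```

Emit:
step_arm:
  increments:
    - [[0,0,0.01,0,0],[0,0,0.015,0,0],[0,0,0.015,0,0],[0,0,0.015,0,0]]

```text
time_s: 25.0
tcp_pos: [0.6022, -0.2703, 0.3362]
orientation: [3.139, 0.004, 2.15]
ft_force: [1.1, -2.7, 10.5]
gripper_width: -0.001
grasp_force: 5.7
```

Emit:
step_arm:
  increments:
    - [[0,0,0.01,0,0],[0,0,0.01,0,0],[0,0,0.01,0,0]]

```text
time_s: 25.25
tcp_pos: [0.6022, -0.2703, 0.336]
orientation: [3.138, 0.007, 2.15]
ft_force: [-0.3, -1.8, 16.7]
gripper_width: -0.001
grasp_force: 8.3
```

Emit:
step_arm:
  increments:
    - [[0,0,-0.2,0,0],[0,0,-0.5,0,0],[0.3,0,-0.6,0,0],[0.6,0,-0.6,0,0],[0.9,0,-0.6,0,0],[0.9,0.3,-0.6,0,0],[0.9,0.6,-0.6,0,0],[0.9,0.6,-0.6,0,0],[0.9,0.6,-0.6,0,0]]

```text
time_s: 26.0
tcp_pos: [0.6054, -0.049, 0.4498]
orientation: [-3.14, -0.003, 2.155]
ft_force: [-0.1, -0.2, -0.1]
gripper_width: -0.0
grasp_force: 0.0
```

Run:
```python
from meas import *
p,y=pose();o=env.observe();print(p,o['ft_force'])
C,im=snap('side','z_side.png');W,im2=snap('scene','z_scene.png')
print(cv2.imread('pics/z_side.png',0)[116:136,238:254]);print(cv2.imread('pics/z_scene.png',0)[210:230,195:216])
R=np.c_[XM,YM,[0,0,1]]
f=lambda V:V@R.T+GR+[0,0,.013]
for n,C in(('side',C),('scene',W)):
    q=proj(C,f(handle));print(n,q.min(0).round(1),q.max(0).round(1),[(round(r['score'],2),np.round(r['rect']).tolist()) for r in models.spot_in(n,'pf_grip')],[(round(r['score'],2),np.round(r['rect']).tolist()) for r in models.spot_in(n,'grate_grip')])
    print(proj(C,[M(-.123,0,.009),M(-.079,-.062,.004),M(-.079,.062,.004)]).round(0).tolist())
```

```text
[ 0.60536004 -0.04898008  0.44976724] [-0.14294672 -0.2498759  -0.09323587]
[[135  59  62  66  78  99  81  59  25  33  60  71  28  35  43  61]
 [125  75  60  62  80 108 100  55  31  34  54  68  29  35  33  46]
 [ 95  83  60  59  71 109 122  32  31  28  41  63  39  36  31  38]
 [ 87  68  76  72  68  55  35  22  23  18  23  27  16  25  30  35]
 [ 18  41  76  89 113  88  55  55  64  80  77  77  75  76  72  74]
 [192 193 159 169 153  71  73  77  77  75  73  74  72  76  72  77]
 [155 184 196 145  44  58  61  54  50  48  54  74  75  75  73  72]
 [142 171 160   3  22  42  44  46  45  41  48  81  75  74  72  75]
 [127  52  54  19  26  50  45  49  49  40  35  65  74  73  73  74]
 [ 59  66  63  23  24  52  47  48  51  48  42  49  74  75  68  73]
 [ 61  70  69  44  25  50  47  51  49  48  48  51  76  72  69  72]
 [ 65  67  74  68   7  40  51  49  51  56  52  55  75  74  72  76]
 [ 70  70  74  65   2  21  41  43  38  39  31  43  75  70  71  74]
 [ 72  70  72  67  19  26  32  31  24  19  13  28  66  75  69  71]
 [ 72  71  71  63  27   5   0   5   9  14   7  17  51  79  75  75]
 [ 71  72  75  67  
[... 1831 characters left out ...]
[ 79  68  59  53  51  47  54  54  54  54  52  64  75  83  84  85  89  89
   90  90  91]
 [ 82  79  72  67  60  58  54  48  50  52  62  72  81  91  93  93  97 107
  115 112 109]
 [ 86  83  82  79  76  71  67  59  55  63  71  82  96 107 119 123 131 143
  149 145 138]]
side [244.2 163.3] [254.8 189.7] [(0.78, [292.0, 202.0, 314.0, 242.0]), (0.64, [243.0, 158.0, 255.0, 188.0])] [(0.93, [227.0, 340.0, 294.0, 382.0])]
[[250.0, 202.0], [264.0, 193.0], [232.0, 196.0]]
scene [215.4 204.8] [238.3 236. ] [(0.74, [156.0, 206.0, 217.0, 230.0]), (0.59, [224.0, 208.0, 236.0, 229.0])] [(0.86, [210.0, 243.0, 242.0, 296.0]), (0.6, [290.0, 143.0, 330.0, 167.0])]
[[230.0, 242.0], [207.0, 246.0], [241.0, 259.0]]
```

```bash
python3 -c "
from rig import job
print(job.sign_off())"
```

```text
the job is handed in; nothing more can be done
None
```

I handed the job in at about 26 s with the grate seated in the tray, the portafilter locked straight out front and the rocker pressed on; forces, the arm's positions and the camera images agreed with all three, but sign-off returned no verdict.

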